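# Line the stock jars up by size on the trolley tray

## Robot

A 6-joint arm with a two-finger parallel gripper is mounted at the origin on the work surface. World frame = base frame: x ahead of the robot, y to its left, z up, the work surface at z = 0. Lengths are in m, angles in rad, forces in N, time in s.
With the tool pointing down it reaches from about 0.375 to 0.9 m from the base axis. Payload 3.1 kg.
Tool frame: the origin (TCP) lies at the centre of the arm's flange, where the gripper is bolted on; the fingertips stand robot.tip_extent ahead of it and the grasp point (between the pads) lies 164 mm ahead of it (robot.tip_extent is the distance from the TCP to the fingertips, in m); z points along the fingers, y is the line along which they close (so a half turn about z gives the same grasp; the last joint's range is limited). The gripper opens to 87 mm and grips with 3 to 60 N. Pads are 19 mm wide; open, the fingers measure 117 mm over their backs; the gripper's body (75 mm by 190 mm) begins 51 mm behind the grasp point.
Start: joints at [-1.45, 0.527, 1.433, -0, 1.181, -0.178], TCP at [0.185, -0.597, 0.405] pointing down, gripper open.
Joint ranges: [-3.08, 3.08], [-0.75, 2.2], [0.22, 2.44], [-1.43, 4.57], [0, 2.65], [-2.85, 2.85]. Speed limits (rad/s): [2.79, 2.79, 3.14, 3.14, 3.14, 3.14].

## Interface

Orientations are given as a unit quaternion [x, y, z, w].
In Python, from rig import get_obs, camera, hand_in, cut_out, robot gives the robot as it stands.
- The arm moves only by the tool step_arm, never from a script. Its argument "rows" is a list of rows, each a list of 6 numbers: the shift along the world's x, y, z in m, then the turn, a rotation vector about the world's x, y, z in degrees. A call has 1 to 12 rows; each row shifts and turns the commanded pose from where the row before left it; what a row does not reach is not made up. A row lasts 1/8 s, in which the tool goes at most 62.5 mm and 10.7 degrees, less where a joint would pass 70% of its speed; a pose out of reach is approached as far as the arm can. A call is refused whole if a number of a shift passes 0.0625 or a number of a turn 10.7, either way. A call with a gripper value outside its range is refused whole. "jaw" is the finger opening in m, from 0 to 0.087, set as the call begins (left out, the last holds). The fingers move at their own pace and stop on an object; "squeeze" is the grip in N (left out, the last holds). Time passes only in rows, so rows that do not move let the fingers close. It gives the time, the measured TCP pose, the force, the opening and the grip force at its end, in the units of the state.
- get_obs(): the state, without advancing time (a new reading comes with each control period).
- camera(name): name is "scene" or "side" or "wrist"; returns a dict with "pixels" (384x512x3 uint8, blue, green, red), "depth" (384x512 float32, m along the optical axis (not along the pixel's ray), 0 where there is no reading), "fov_y" (degrees; the focal length in pixels is half the picture's height over the tangent of half this angle, whatever the lens; pixels are square), "cx", "cy" (the principal point, pixels), "k1" (the pictures are not rectified: a ray, as slopes to the right and down, at radius r is drawn at 1 + k1 r^2 times it, then the intrinsics apply), "extrinsics" (4x4, takes a point from camera to world coordinates); the wrist camera has in their place "mount" (4x4, takes a point from camera to tool coordinates, whose origin is the TCP and whose axes are the flange's). Camera axes: x right, y up, looking along -z (the intrinsics and any distortion apply to the point x, -y, -z); pixel columns grow to the right and rows downward; lengths in m; the calibration is good to about 2 mm. A picture is of the moment at which its call begins: read the wrist's pose just before it.
- hand_in(): hands the job in; it is judged then, once.
Trained networks look in the newest picture that a camera, given by its name, has taken for a name from the list of things; names that differ only in an ending like _2 or _b are one class to them, and where a whole thing is asked for, a point or a joint stands for the part that bears it (a point fixed in the world has none). Each returns a list of dicts, best first, with "confidence" (0 to 1); they miss things now and then, are a little off and sometimes report something else, mostly with a low value. They report only what shows in the picture. A call takes as long as a camera call. They do not tell look-alikes from the thing itself.
- cut_out(label, camera): "region" (384x512 bool, what is visible of it) and "extent" ([centre column, centre row, width, height] in pixels, round what is visible of it).
The state is a dict: "time": time; "q": joint angles; "joint_velocities": joint speeds; "joint_torque": joint torques, N m; "position": TCP position; "tool_rot": TCP orientation; "ft_force": force on the tool from outside, world axes, zero at the start; "moment": the same for the moment, N m; "grip_width": finger opening in m; "grip_force": force on a finger pad.
Only numpy, scipy, OpenCV 4.12 (cv2) and the standard library are available. Lean on these libraries where they do the work, as an engineer would, in place of code of your own. Each camera call takes 0.05 s, during which the arm holds its last target. There are 200 camera calls.

## Task

The smallest and the largest teal-lidded jar already stand at the two ends of the marked steel tray. Stand the other four jars upright in the middle of the four empty circles between them, one to a circle, so that the whole row grows step by step from the smallest jar to the largest. Set each jar down without dropping it or knocking any jar over, and leave the two end jars where they are.

Things in the scene. Friction and masses are not known exactly. Their poses are not given: they have to be found in the camera images.
- jar_40: round white screw jar, flat teal lid flush with its wall, 34 mm in diameter and 51 mm tall, loose, standing on the bench on the robot's side of the tray at the start; one of the four to be placed; origin at the centre of its underside, z up along its axis
- jar_70: round white screw jar, flat teal lid flush with its wall, 42 mm in diameter and 64 mm tall, loose, standing on the bench on the robot's side of the tray at the start; one of the four to be placed; origin at the centre of its underside, z up along its axis
- jar_110: round white screw jar, flat teal lid flush with its wall, 50 mm in diameter and 77 mm tall, loose, standing on the bench on the robot's side of the tray at the start; one of the four to be placed; origin at the centre of its underside, z up along its axis
- jar_160: round white screw jar, flat teal lid flush with its wall, 58 mm in diameter and 90 mm tall, loose, standing on the bench on the robot's side of the tray at the start; one of the four to be placed; origin at the centre of its underside, z up along its axis
- jar_20: the smallest jar: round white screw jar, flat teal lid flush with its wall, 26 mm in diameter and 38 mm tall, loose, already standing at one end of the tray, left or right; origin at the centre of its underside, z up along its axis
- jar_240: the largest jar: round white screw jar, flat teal lid flush with its wall, 66 mm in diameter and 103 mm tall, loose, already standing at the other end of the tray; origin at the centre of its underside, z up along its axis
- circle_1: empty white ring, 72 mm across, on the blue mat of a fixed steel tray (520 x 122 mm; floor 4 mm, rim 9 mm above the bench); the leftmost (largest y) of four alike, 82 mm apart in a row; origin: its centre, on the tray floor; z up, y along the row to the left, x across it, away from the robot. The end jars stand 82 mm beyond circle_1 and circle_4
- circle_2: empty white ring, 72 mm across, on the blue mat of a fixed steel tray (520 x 122 mm; floor 4 mm, rim 9 mm above the bench); the second from the left of four alike, 82 mm apart in a row; origin: its centre, on the tray floor; z up, y along the row to the left, x across it, away from the robot
- circle_3: empty white ring, 72 mm across, on the blue mat of a fixed steel tray (520 x 122 mm; floor 4 mm, rim 9 mm above the bench); the third from the left of four alike, 82 mm apart in a row; origin: its centre, on the tray floor; z up, y along the row to the left, x across it, away from the robot
- circle_4: empty white ring, 72 mm across, on the blue mat of a fixed steel tray (520 x 122 mm; floor 4 mm, rim 9 mm above the bench); the rightmost (smallest y) of four alike, 82 mm apart in a row; origin: its centre, on the tray floor; z up, y along the row to the left, x across it, away from the robot. The end jars stand 82 mm beyond circle_1 and circle_4
Mind the look-alikes: they are no part of the job. Leave any brown look-alike of the jar_40 alone. Leave any blue look-alike of the jar_160 alone.

How it is judged:
By the outcome, as a careful person would: the job done as asked, in the order asked, and still so for the second after the job is handed in, with the robot touching nothing.
It also fails if it takes over 112 s, if anything falls off the work surface, if the arm or the gripper's body presses on something with over 40 N, if the wrist force passes 120 N, or if a joint passes its speed limit or range.

## Working session

There is one attempt and no reset: what is moved stays moved. The work goes in short steps, Python scripts to look and compute and a tool call to move; the robot and the scene stay as the last step left them, time stands still between calls to the robot, and variables do not carry over. Pictures are saved under pics/ and viewed, at most 14 in all, crops included, and the job is handed in when it is done.

Besides the shell and the picture viewer there is one more tool, called after "Emit:" as a command line: name --pt "numbers of a row" for each row, then --argument value for the rest. step_arm: Moves the arm, as the interface text tells. Its arguments: {"type":"object","properties":{"rows":{"type":"array"},"jaw":{"type":"number"},"squeeze":{"type":"number"}},"required":["rows"]}

```bash
ls; mkdir -p pics; cat > h.py <<'E'
import numpy as np, cv2
from rig import get_obs, camera, hand_in, cut_out, robot
from scipy.spatial.transform import Rotation as R
def ext(c,o=None):
    if 'extrinsics' in c: return np.array(c['extrinsics'])
    T=np.eye(4);T[:3,:3]=R.from_quat(o['tool_rot']).as_matrix();T[:3,3]=o['position'];return T@np.array(c['mount'])
def cloud(c,o=None):
    H,W=c['depth'].shape;f=H/2/np.tan(np.radians(c['fov_y'])/2)
    K=np.array([[f,0,c['cx']],[0,f,c['cy']],[0,0,1]],float)
    v,u=np.mgrid[:H,:W];p=np.stack([u,v],-1).reshape(-1,1,2).astype(np.float64)
    n=cv2.undistortPoints(p,K,np.array([c['k1'],0,0,0],float)).reshape(H,W,2)
    d=c['depth'].astype(float)
    P=np.stack([n[...,0]*d,-n[...,1]*d,-d],-1)
    T=ext(c,o);X=P@T[:3,:3].T+T[:3,3];X[d==0]=np.nan;return X
E
python3 - <<'E'
from h import *
o=get_obs();print(o['time'],o['position'],o['tool_rot'],robot.tip_extent,o['grip_width'])
for n in ['scene','side']:
    c=camera(n);cv2.imwrite(f'pics/{n}0.png',cv2.resize(c['pixels'],(800,600)))
    X=cloud(c);hsv=cv2.cvtColor(c['pixels'],cv2.COLOR_BGR2HSV)
    np.savez(f'{n}0.npz',X=X,px=c['pixels'])
    for j in [20,40,70,110,160,240]:
        for r in cut_out(f'jar_{j}',n):
            m=r['region'];P=X[m];P=P[~np.isnan(P[:,0])]
            if len(P)<5: continue
            zt=np.percentile(P[:,2],98);t=P[P[:,2]>zt-.004]
            cl=np.median(hsv[m],0)
            print(n,j,round(r['confidence'],2),np.round(r['extent']),'ztop %.3f'%zt,'ctr',((t.max(0)+t.min(0))/2)[:2].round(3),'size',np.ptp(t,axis=0)[:2].round(3),cl)
    for k in range(1,5):
        for r in cut_out(f'circle_{k}',n)[:5]:
            m=r['region'];P=X[m];P=P[~np.isnan(P[:,0])]
            if len(P)>5: print(n,'c',k,round(r['confidence'],2),np.round(r['extent']),((np.percentile(P,99,0)+np.percentile(P,1,0))/2).round(3),np.ptp(P,axis=0).round(3))
E
```

```text
pics
0.0 [ 0.18459217 -0.59675604  0.40375681] [ 9.88779697e-01  1.49377020e-01  4.25513084e-05 -1.10198995e-03] 0.1822 0.08687324994293733
scene 20 0.92 [195. 205.  21.  34.] ztop 0.077 ctr [ 0.421 -0.182] size [0.049 0.047] [71. 36. 91.]
scene 20 0.89 [115. 254.  45.  51.] ztop 0.090 ctr [ 0.448 -0.398] size [0.057 0.057] [112. 206.  65.]
scene 20 0.79 [261. 249.  12.  26.] ztop 0.042 ctr [ 0.63  -0.177] size [0.025 0.026] [ 83. 172.  88.]
scene 20 0.76 [152. 218.  32.  49.] ztop 0.090 ctr [ 0.41  -0.285] size [0.06  0.058] [56. 33. 92.]
scene 20 0.73 [309. 137.  11.  19.] ztop 0.048 ctr [0.363 0.338] size [0.028 0.031] [ 11. 175.  39.]
scene 20 0.68 [352. 163.  33.  41.] ztop 0.104 ctr [0.592 0.23 ] size [0.067 0.066] [33. 30. 87.]
scene 20 0.67 [263. 174.  16.  26.] ztop 0.064 ctr [0.43  0.042] size [0.042 0.04 ] [74. 50. 89.]
scene 20 0.67 [294. 147.  10.  19.] ztop 0.050 ctr [0.371 0.257] size [0.03  0.032] [ 11.  173.5  38. ]
scene 20 0.45 [323. 149.  11.  21.] ztop 0.050 ctr [0.451 0.288] size [0.03  0.026] [72. 41. 88.]
scene 40 0.92 [195. 205.  21.  34.] ztop 0.077 ctr [ 0.
[... 11683 characters left out ...]
]
side c 2 0.51 [227. 182.  25.  14.] [ 0.624 -0.093  0.003] [0.072 0.078 0.008]
side c 3 0.89 [222. 206.  32.  16.] [ 0.613 -0.011  0.004] [0.072 0.072 0.006]
side c 3 0.74 [221. 251.  11.  17.] [0.576 0.148 0.004] [0.03  0.1   0.059]
side c 3 0.62 [213. 224.  27.  21.] [0.606 0.07  0.004] [0.069 0.171 0.107]
side c 3 0.51 [227. 182.  25.  14.] [ 0.624 -0.093  0.003] [0.072 0.078 0.008]
side c 4 0.89 [222. 206.  32.  16.] [ 0.613 -0.011  0.004] [0.072 0.072 0.006]
side c 4 0.74 [221. 251.  11.  17.] [0.576 0.148 0.004] [0.03  0.1   0.059]
side c 4 0.62 [213. 224.  27.  21.] [0.606 0.07  0.004] [0.069 0.171 0.107]
side c 4 0.51 [227. 182.  25.  14.] [ 0.624 -0.093  0.003] [0.072 0.078 0.008]
```

View pics/scene0.png

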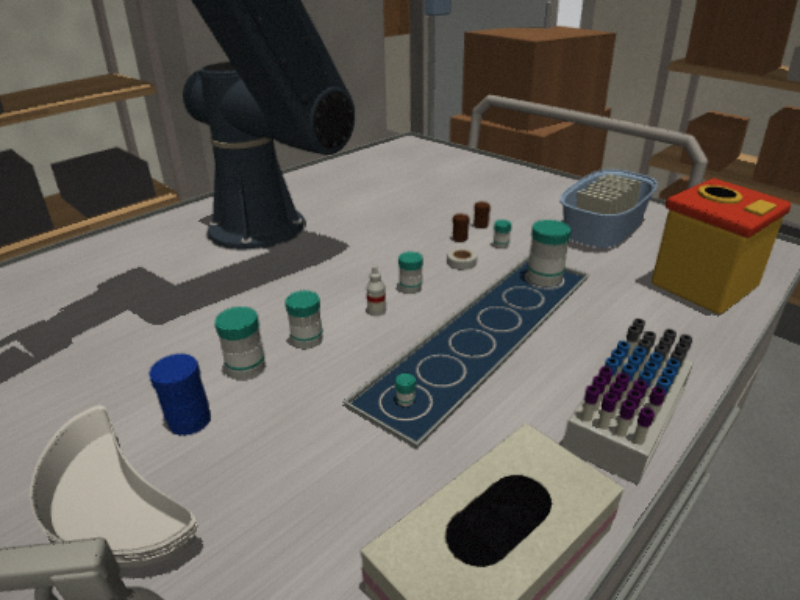

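```bash
python3 - <<'E'
from h import *
for n,b in [('scene',(90,120,370,310)),('side',(180,90,340,370))]:
    p=np.load(n+'0.npz')['px'];u0,v0,u1,v1=b;c=p[v0:v1,u0:u1];s=min(800/c.shape[1],600/c.shape[0])
    cv2.imwrite(f'pics/crop_{n}.png',cv2.resize(c,None,fx=s*.99,fy=s*.99,interpolation=cv2.INTER_CUBIC))
# row fit
J20=np.array([.6300,-.177]);J240=np.array([.5905,.2325])
print('sp',np.linalg.norm(J240-J20)/5)
for k in range(1,5):print(k,(J20+(J240-J20)*k/5).round(4))
d=J240-J20;print(np.degrees(np.arctan2(-d[0],d[1])))
E
```

```text
sp 0.08228013125901051
1 [ 0.6221 -0.0951]
2 [ 0.6142 -0.0132]
3 [0.6063 0.0687]
4 [0.5984 0.1506]
5.509653387384955
```

View pics/crop_scene.png

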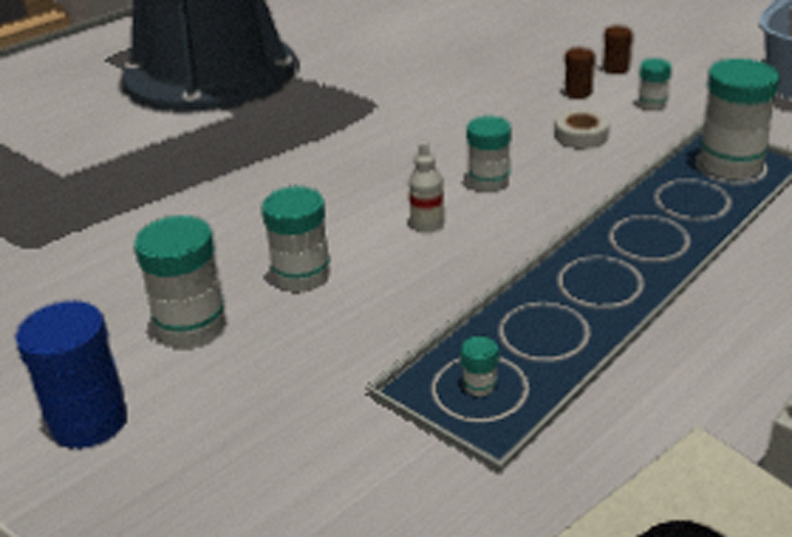

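Jars by description (scene px): jar_160 = teal at (152,218), not the blue (115,254); jar_110 (195,205); jar_70 (263,174); jar_40 = teal at (323,149), not the browns (294,147)/(309,137). The small end jar is at (261,249) on the right and the large one at (352,163) on the left, so circle 4→40, 3→70, 2→110, 1→160. The crop confirms this choice, so I move over jar_160 first.

Emit:
step_arm --pt "0.028 0.039 0 0 0 9.8" --pt "0.028 0.039 0 0 0 9.8" --pt "0.028 0.039 0 0 0 9.8" --pt "0.028 0.039 0 0 0 9.8" --pt "0.028 0.039 0 0 0 9.8" --pt "0.028 0.039 0 0 0 9.8" --pt "0.028 0.039 0 0 0 9.8" --pt "0.028 0.041 0 0 0 9.7" --pt "0 0 0 0 0 0" --pt "0 0 0 0 0 0" --jaw 0.08 --squeeze 30

```text
time: 2.35
position: [0.4087, -0.2833, 0.4049]
tool_rot: [0.673, 0.74, -0.0, 0.0]
ft_force: [-0.5, -0.7, 0.2]
grip_width: 0.0799
grip_force: 0.0
```

```bash
cat >> h.py <<'E'
import sys
from scipy.optimize import least_squares
JR={40:(.034,.051),70:(.042,.064),110:(.050,.077),160:(.058,.090),20:(.026,.038),240:(.066,.103)}
def wrist(tag=None):
    o=get_obs();c=camera('wrist');X=cloud(c,o)
    if tag: cv2.imwrite(f'pics/{tag}.png',c['pixels'])
    return o,c,X
def jarpos(X,j,guess,base=0.0):
    d,h=JR[j];g=np.array(guess)
    m=(np.abs(X[...,2]-base-h)<.007)&(np.hypot(X[...,0]-g[0],X[...,1]-g[1])<.03+d/2)
    P=X[m][:,:2]
    if len(P)<30: return None,len(P),0
    (cx,cy),s,_=cv2.minAreaRect((P*1000).astype(np.float32))
    return np.array([cx,cy])/1000,len(P),np.array(s)
E
python3 - <<'E'
from h import *
o,c,X=wrist('w0');print(o['time'],np.round(o['position'],4),np.round(o['tool_rot'],4),np.round(o['q'],2));print(np.round(c['mount'],3))
y=R.from_quat(o['tool_rot']).as_matrix()[:,1];print(y)
print(jarpos(X,160,(.4095,-.2825)),jarpos(X,110,(.42,-.18)))
E
```

```text
2.35 [ 0.4087 -0.2833  0.4049] [ 6.726e-01  7.400e-01 -3.000e-04  4.000e-04] [-0.83  0.36  1.75 -0.    1.04 -0.93]
[[ 0.001  0.955  0.295  0.081]
 [ 1.    -0.    -0.001  0.001]
 [-0.001  0.295 -0.955  0.021]
 [ 0.     0.     0.     1.   ]]
[9.95449819e-01 9.52871571e-02 1.25216325e-04]
(array([ 0.40994394, -0.28301721]), 3250, array([58.09096527, 57.68320084])) (array([ 0.42057571, -0.17924649]), 2873, array([49.52048874, 49.86069489]))
```

View pics/w0.png

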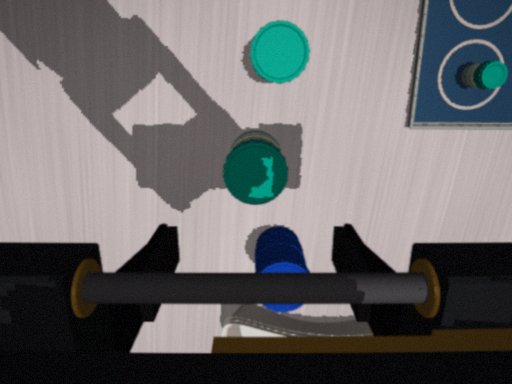

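Picture shows jar_160 at (256,172), jar_110 at (280,52), the blue look-alike at (280,265) and jar_20 at (490,75). Wrist measurements agree to 1 mm with the scene cameras.

Emit:
step_arm --pt "0.001 0 -0.05 0 0 0" --pt "0 0 -0.05 0 0 0" --pt "0 0 -0.046 0 0 0" --pt "0 0 -0.03 0 0 0" --pt "0 0 0 0 0 0"

```text
time: 3.02
position: [0.4085, -0.284, 0.2268]
tool_rot: [0.674, 0.739, 0.0, -0.002]
ft_force: [-0.3, -0.0, -0.5]
grip_width: 0.0801
grip_force: 0.0
```

Emit:
step_arm --pt "0 0 0 0 0 0" --pt "0 0 0 0 0 0" --pt "0 0 0 0 0 0" --pt "0 0 0 0 0 0" --pt "0 0 0 0 0 0" --pt "0 0 0 0 0 0" --jaw 0.05

```text
time: 3.78
position: [0.4098, -0.2834, 0.2299]
tool_rot: [0.672, 0.74, -0.0, 0.001]
ft_force: [-1.7, -0.5, 7.5]
grip_width: 0.0574
grip_force: 30.0
```

Emit:
step_arm --pt "0 0 0.01 0 0 0" --pt "0 0 0.04 0 0 0" --pt "0 0 0.05 0 0 0" --pt "0 0 0.04 0 0 0" --pt "0 0 0 0 0 0" --pt "0 0 0 0 0 0"

```text
time: 4.53
position: [0.4092, -0.2825, 0.3683]
tool_rot: [0.672, 0.74, 0.0, -0.001]
ft_force: [-0.3, 0.4, -1.8]
grip_width: 0.0576
grip_force: 30.0
```

Emit:
step_arm --pt "0.024 0.042 0.005 0 0 0" --pt "0.024 0.042 0.005 0 0 0" --pt "0.024 0.042 0.005 0 0 0" --pt "0.024 0.042 0.005 0 0 0" --pt "0.024 0.042 0 0 0 0" --pt "0.024 0.042 0 0 0 0" --pt "0.024 0.042 0 0 0 0" --pt "0.022 0.041 0 0 0 0" --pt "0 0 0 0 0 0" --pt "0 0 0 0 0 0" --pt "0 0 0 0 0 0"

```text
time: 5.9
position: [0.599, 0.0508, 0.3878]
tool_rot: [0.673, 0.74, -0.001, -0.001]
ft_force: [-0.2, -0.5, -1.6]
grip_width: 0.0573
grip_force: 30.0
```

```bash
cat >> h.py <<'E'
C={1:(.5984,.1506),2:(.6063,.0687),3:(.6142,-.0132),4:(.6221,-.0951)}
def rings(c,X):
    hsv=cv2.cvtColor(c['pixels'],cv2.COLOR_BGR2HSV)
    w=(hsv[...,1]<70)&(hsv[...,2]>70)&(np.abs(X[...,2]-.004)<.008)
    for k,g in C.items():
        P=X[w][:,:2];r=np.hypot(*(P-g).T);P=P[(r>.028)&(r<.042)]
        if len(P)<40: continue
        f=least_squares(lambda t:np.hypot(P[:,0]-t[0],P[:,1]-t[1])-t[2],[*g,.035],loss='soft_l1',f_scale=.001)
        print('ring',k,len(P),f.x.round(4))
E
python3 - <<'E'
from h import *
o,c,X=wrist('w1');print(np.round(o['position'],4))
rings(c,X);print(jarpos(X,240,(.5905,.2325),.004))
d=np.load('scene0.npz')
rings({'pixels':d['px']},d['X'])
E
```

```text
[0.599  0.0508 0.3878]
ring 1 1165 [0.5992 0.1508 0.0343]
ring 2 852 [0.6072 0.0692 0.0342]
(None, 0, 0)
ring 1 112 [0.5981 0.1495 0.0346]
ring 2 128 [0.6062 0.0674 0.0343]
ring 3 141 [ 0.6142 -0.0141  0.0343]
ring 4 169 [ 0.6221 -0.0957  0.0342]
```

View pics/w1.png

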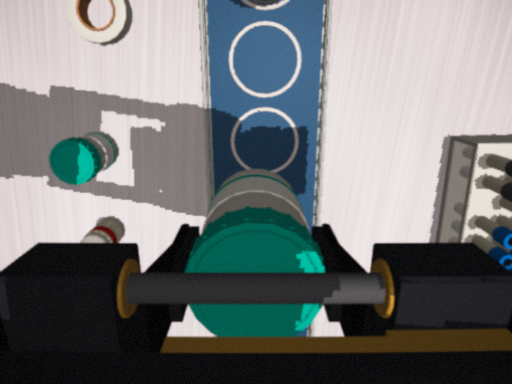

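Held jar fills (255,270); rings 1 and 2 at (265,60) and (265,140) are measured within 1–2 mm of the row fit.

Emit:
step_arm --pt "-0.001 0.05 0 0 0 0" --pt "0 0.049 0 0 0 0" --pt "0 0 -0.02 0 0 0" --pt "0 0 -0.05 0 0 0" --pt "0 0 -0.05 0 0 0" --pt "0 0 -0.02 0 0 0" --pt "0 0 -0.009 0 0 0" --pt "0 0 0 0 0 0" --pt "0 0 -0.003 0 0 0" --pt "0 0 -0.002 0 0 0" --pt "0 0 0 0 0 0" --pt "0 0 0 0 0 0"

```text
time: 7.45
position: [0.5986, 0.151, 0.2351]
tool_rot: [0.672, 0.74, 0.0, 0.0]
ft_force: [-0.7, 1.2, -1.5]
grip_width: 0.0576
grip_force: 30.0
```

Emit:
step_arm --pt "0 0 -0.001 0 0 0" --pt "0 0 -0.0005 0 0 0" --pt "0 0 0 0 0 0" --pt "0 0 0 0 0 0"

```text
time: 7.95
position: [0.5987, 0.151, 0.234]
tool_rot: [0.672, 0.74, 0.0, 0.0]
ft_force: [-1.7, 0.4, 4.8]
grip_width: 0.0574
grip_force: 30.0
```

Emit:
step_arm --pt "0 0 0 0 0 0" --pt "0 0 0 0 0 0" --pt "0 0 0 0 0 0" --pt "0 0 0.02 0 0 0" --pt "0 0 0.04 0 0 0" --pt "0 0 0.05 0 0 0" --pt "0 0 0.05 0 0 0" --jaw 0.076

```text
time: 8.82
position: [0.5985, 0.1508, 0.3943]
tool_rot: [0.673, 0.74, -0.0, -0.0]
ft_force: [0.9, 0.1, 0.4]
grip_width: 0.0758
grip_force: 0.0
```

Emit:
step_arm --pt "-0.022 -0.042 0 0 0 0" --pt "-0.022 -0.042 0 0 0 0" --pt "-0.022 -0.042 0 0 0 0" --pt "-0.022 -0.042 0 0 0 0" --pt "-0.022 -0.042 0 0 0 0" --pt "-0.022 -0.042 0 0 0 0" --pt "-0.022 -0.042 0 0 0 0" --pt "-0.024 -0.036 0 0 0 0" --pt "0 0 0 0 0 0" --pt "0 0 0 0 0 0"

```text
time: 10.07
position: [0.4207, -0.1789, 0.3932]
tool_rot: [0.673, 0.74, 0.0, -0.0]
ft_force: [1.0, 0.3, 0.8]
grip_width: 0.0761
grip_force: 0.0
```

```bash
python3 - <<'E'
from h import *
o,c,X=wrist('w2');print(np.round(o['position'],4));print(jarpos(X,110,(.42,-.18)))
c=camera('side');X=cloud(c);print(jarpos(X,160,(.599,.151),.004),jarpos(X,240,(.59,.233),.004))
c=camera('scene');X=cloud(c);print(jarpos(X,160,(.599,.151),.004),jarpos(X,240,(.59,.233),.004))
E
```

```text
[ 0.4207 -0.1789  0.3932]
(array([ 0.42081186, -0.17882654]), 2409, array([49.74074173, 50.52022934]))
(array([0.59720148, 0.1546154 ]), 464, array([57.8928299 , 58.32700348])) (array([0.58948523, 0.23485721]), 747, array([65.18192291, 66.59216309]))
(array([0.59713745, 0.16152916]), 287, array([56.03126144, 86.07782745])) (array([0.59173456, 0.22955867]), 227, array([65.22547913, 64.713974  ]))
```

Emit:
step_arm --pt "0 0 -0.05 0 0 0" --pt "0 0 -0.05 0 0 0" --pt "0 0 -0.05 0 0 0" --pt "0 0 -0.0245 0 0 0" --pt "0 0 0 0 0 0" --pt "0 0 0 0 0 0"

```text
time: 10.98
position: [0.4212, -0.1788, 0.2194]
tool_rot: [0.672, 0.741, 0.0, 0.001]
ft_force: [1.5, -0.9, -0.3]
grip_width: 0.0762
grip_force: 0.0
```

Emit:
step_arm --pt "0 0 0 0 0 0" --pt "0 0 0 0 0 0" --pt "0 0 0 0 0 0" --pt "0 0 0 0 0 0" --pt "0 0 0 0 0 0" --pt "0 0 0 0 0 0" --jaw 0.042

```text
time: 11.72
position: [0.4206, -0.1792, 0.2192]
tool_rot: [0.673, 0.74, 0.0, 0.0]
ft_force: [-0.5, 0.5, 6.9]
grip_width: 0.0493
grip_force: 30.0
```

Emit:
step_arm --pt "0 0 0.01 0 0 0" --pt "0 0 0.04 0 0 0" --pt "0 0 0.05 0 0 0" --pt "0 0 0.04 0 0 0" --pt "0 0 0 0 0 0" --pt "0 0 0 0 0 0"

```text
time: 12.48
position: [0.4201, -0.1787, 0.3583]
tool_rot: [0.673, 0.74, -0.0, -0.001]
ft_force: [-0.2, -0.3, -2.1]
grip_width: 0.0494
grip_force: 30.0
```

Emit:
step_arm --pt "0.031 0.0415 0 0 0 0" --pt "0.031 0.0415 0 0 0 0" --pt "0.031 0.0415 0 0 0 0" --pt "0.031 0.0415 0 0 0 0" --pt "0.031 0.041 0 0 0 0" --pt "0.031 0.041 0 0 0 0" --pt "0 0 0 0 0 0" --pt "0 0 -0.05 0 0 0" --pt "0 0 -0.05 0 0 0" --pt "0 0 -0.024 0 0 0" --pt "0 0 -0.01 0 0 0" --pt "0 0 0 0 0 0"

```text
time: 13.98
position: [0.6057, 0.0682, 0.2241]
tool_rot: [0.673, 0.74, -0.001, -0.001]
ft_force: [0.1, -1.0, -0.6]
grip_width: 0.0495
grip_force: 30.0
```

Emit:
step_arm --pt "0 0 -0.0005 0 0 0" --pt "0 0 -0.0005 0 0 0" --pt "0 0 -0.0005 0 0 0" --pt "0 0 0 0 0 0" --pt "0 0 0 0 0 0"

```text
time: 14.6
position: [0.6066, 0.0689, 0.2233]
tool_rot: [0.672, 0.74, 0.0, 0.0]
ft_force: [-0.0, 0.1, -0.7]
grip_width: 0.0493
grip_force: 30.0
```

Emit:
step_arm --pt "0 0 -0.0005 0 0 0" --pt "0 0 0 0 0 0" --pt "0 0 0 0 0 0"

```text
time: 14.98
position: [0.6067, 0.0689, 0.2231]
tool_rot: [0.673, 0.74, 0.0, 0.0]
ft_force: [-0.3, 0.4, 2.4]
grip_width: 0.0494
grip_force: 30.0
```

Emit:
step_arm --pt "0 0 0 0 0 0" --pt "0 0 0 0 0 0" --pt "0 0 0 0 0 0" --pt "0 0 0.02 0 0 0" --pt "0 0 0.04 0 0 0" --pt "0 0 0.05 0 0 0" --pt "0 0 0.05 0 0 0" --jaw 0.068

```text
time: 15.85
position: [0.6064, 0.0689, 0.3839]
tool_rot: [0.673, 0.74, -0.0, -0.0]
ft_force: [0.7, -0.5, -1.1]
grip_width: 0.0682
grip_force: 0.0
```

Emit:
step_arm --pt "-0.044 -0.006 0 0 0 0" --pt "-0.044 -0.006 0 0 0 0" --pt "-0.044 -0.006 0 0 0 0" --pt "-0.045 -0.007 0 0 0 0" --pt "0 0 0 0 0 0" --pt "0 0 0 0 0 0"

```text
time: 16.6
position: [0.4304, 0.0437, 0.3832]
tool_rot: [0.673, 0.74, 0.001, 0.001]
ft_force: [0.5, -0.5, -0.5]
grip_width: 0.0679
grip_force: 0.0
```

```bash
python3 - <<'E'
from h import *
o,c,X=wrist('w3');print(np.round(o['position'],4));print(jarpos(X,70,(.43,.044)))
print(jarpos(X,160,(.599,.151),.004),jarpos(X,110,(.607,.069),.004));rings(c,X)
E
```

```text
[0.4304 0.0437 0.3832]
(array([0.43132172, 0.04437598]), 1677, array([42.13351059, 41.88111496]))
(array([0.59329248, 0.14998503]), 4248, array([46.78875351, 58.5734787 ])) (array([0.61081512, 0.08174966]), 2735, array([76.47418976, 51.31676865]))
ring 1 649 [0.5995 0.1509 0.0345]
ring 2 690 [0.6072 0.0692 0.0343]
ring 3 640 [ 0.615  -0.0123  0.0343]
ring 4 51 [ 0.615  -0.0853  0.023 ]
```

View pics/w3.png

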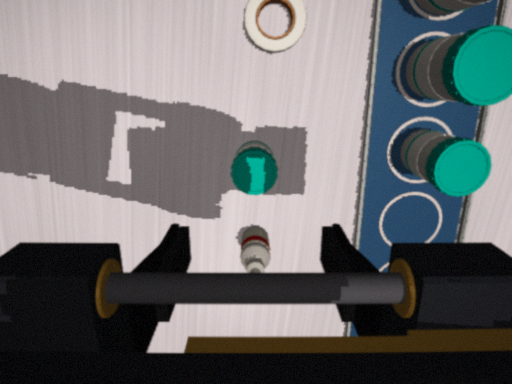

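jar_70 stands at (255,170) under the gripper with the small bottle at (255,250) clear of the fingers; both placed jars are upright in rings 1 and 2.

Emit:
step_arm --pt "0.001 0 -0.05 0 0 0" --pt "0 0 -0.05 0 0 0" --pt "0 0 -0.05 0 0 0" --pt "0 0 -0.023 0 0 0" --pt "0 0 0 0 0 0" --pt "0 0 0 0 0 0"

```text
time: 17.4
position: [0.4317, 0.0439, 0.21]
tool_rot: [0.672, 0.74, 0.0, 0.001]
ft_force: [0.1, -0.2, -0.2]
grip_width: 0.0681
grip_force: 0.0
```

Emit:
step_arm --pt "0 0 0 0 0 0" --pt "0 0 0 0 0 0" --pt "0 0 0 0 0 0" --pt "0 0 0 0 0 0" --pt "0 0 0 0 0 0" --pt "0 0 0 0 0 0" --jaw 0.034

```text
time: 18.15
position: [0.4307, 0.0439, 0.2102]
tool_rot: [0.673, 0.74, 0.0, 0.0]
ft_force: [-0.1, -0.9, 6.6]
grip_width: 0.0411
grip_force: 30.0
```

Emit:
step_arm --pt "0 0 0.01 0 0 0" --pt "0 0 0.04 0 0 0" --pt "0 0 0.05 0 0 0" --pt "0 0 0.04 0 0 0" --pt "0 0 0 0 0 0" --pt "0 0 0 0 0 0"

```text
time: 18.9
position: [0.43, 0.044, 0.3494]
tool_rot: [0.672, 0.74, -0.0, -0.0]
ft_force: [0.4, -0.3, -1.0]
grip_width: 0.0412
grip_force: 30.0
```

Emit:
step_arm --pt "0.046 -0.014 0 0 0 0" --pt "0.046 -0.014 0 0 0 0" --pt "0.046 -0.014 0 0 0 0" --pt "0.0455 -0.0145 0 0 0 0" --pt "0 0 0 0 0 0" --pt "0 0 -0.05 0 0 0" --pt "0 0 -0.05 0 0 0" --pt "0 0 -0.025 0 0 0" --pt "0 0 -0.01 0 0 0" --pt "0 0 0 0 0 0"

```text
time: 20.15
position: [0.6127, -0.0121, 0.2142]
tool_rot: [0.672, 0.74, -0.001, -0.002]
ft_force: [0.4, 0.6, -0.2]
grip_width: 0.0418
grip_force: 30.0
```

Emit:
step_arm --pt "0 0 -0.0005 0 0 0" --pt "0 0 -0.0005 0 0 0" --pt "0 0 0 0 0 0" --pt "0 0 0 0 0 0" --pt "0 0 0 0 0 0"

```text
time: 20.78
position: [0.6138, -0.0125, 0.2138]
tool_rot: [0.673, 0.74, -0.0, -0.0]
ft_force: [-2.1, 0.7, 3.0]
grip_width: 0.0412
grip_force: 30.0
```

Emit:
step_arm --pt "0 0 0 0 0 0" --pt "0 0 0 0 0 0" --pt "0 0 0 0 0 0" --pt "0 0 0.02 0 0 0" --pt "0 0 0.04 0 0 0" --pt "0 0 0.05 0 0 0" --pt "0 0 0.05 0 0 0" --jaw 0.06

```text
time: 21.65
position: [0.6139, -0.0126, 0.3766]
tool_rot: [0.673, 0.74, 0.0, 0.001]
ft_force: [1.8, -1.4, -0.4]
grip_width: 0.0597
grip_force: 0.0
```

Emit:
step_arm --pt "-0.0205 0.038 0 0 0 0" --pt "-0.0205 0.038 0 0 0 0" --pt "-0.0205 0.038 0 0 0 0" --pt "-0.0205 0.038 0 0 0 0" --pt "-0.0205 0.038 0 0 0 0" --pt "-0.0205 0.038 0 0 0 0" --pt "-0.0205 0.038 0 0 0 0" --pt "-0.021 0.038 0 0 0 0" --pt "0 0 0 0 0 0" --pt "0 0 0 0 0 0"

```text
time: 22.9
position: [0.4498, 0.2912, 0.3747]
tool_rot: [0.672, 0.74, 0.001, 0.001]
ft_force: [0.0, -0.3, 0.3]
grip_width: 0.0599
grip_force: 0.0
```

```bash
python3 - <<'E'
from h import *
o,c,X=wrist('w4');print(np.round(o['position'],4));print(jarpos(X,40,(.45,.2915)))
print(jarpos(X,240,(.59,.233),.004))
E
```

```text
[0.4498 0.2912 0.3747]
(array([0.45077805, 0.29306146]), 1084, array([34.13732147, 34.1182251 ]))
(array([0.58753516, 0.26245459]), 276, array([39.46676254,  6.57556391]))
```

View pics/w4.png

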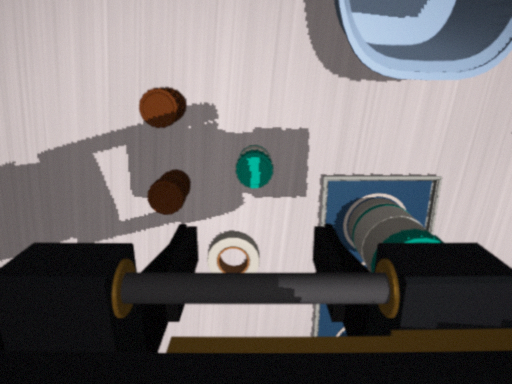

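jar_40 (teal) is at (254,168), the browns at (160,107) and (168,192) clear of the fingers, jar_240 clear of the body.

Emit:
step_arm --pt "0.0005 0.001 -0.05 0 0 0" --pt "0 0 -0.05 0 0 0" --pt "0 0 -0.05 0 0 0" --pt "0 0 -0.024 0 0 0" --pt "0 0 0 0 0 0" --pt "0 0 0 0 0 0"

```text
time: 23.7
position: [0.4511, 0.2919, 0.2006]
tool_rot: [0.673, 0.74, 0.001, 0.0]
ft_force: [-0.0, 0.2, 0.7]
grip_width: 0.0597
grip_force: 0.0
```

Emit:
step_arm --pt "0 0 0 0 0 0" --pt "0 0 0 0 0 0" --pt "0 0 0 0 0 0" --pt "0 0 0 0 0 0" --pt "0 0 0 0 0 0" --pt "0 0 0 0 0 0" --jaw 0.026

```text
time: 24.45
position: [0.4502, 0.2925, 0.2002]
tool_rot: [0.672, 0.74, 0.0, 0.0]
ft_force: [-0.1, -0.1, 5.2]
grip_width: 0.0336
grip_force: 30.0
```

Emit:
step_arm --pt "0 0 0.01 0 0 0" --pt "0 0 0.04 0 0 0" --pt "0 0 0.05 0 0 0" --pt "0 0 0.04 0 0 0" --pt "0 0 0 0 0 0" --pt "0 0 0 0 0 0"

```text
time: 25.2
position: [0.4496, 0.2922, 0.3394]
tool_rot: [0.672, 0.74, -0.001, -0.0]
ft_force: [0.8, -0.4, 0.4]
grip_width: 0.0334
grip_force: 30.0
```

Emit:
step_arm --pt "0.0215 -0.0483 0.01 0 0 0" --pt "0.0215 -0.0483 0.01 0 0 0" --pt "0.0215 -0.0483 0 0 0 0" --pt "0.0215 -0.0483 0 0 0 0" --pt "0.0215 -0.0483 0 0 0 0" --pt "0.0215 -0.0483 0 0 0 0" --pt "0.0215 -0.0483 0 0 0 0" --pt "0.0215 -0.0484 0 0 0 0" --pt "0 0 0 0 0 0" --pt "0 0 0 0 0 0"

```text
time: 26.45
position: [0.6213, -0.0938, 0.3576]
tool_rot: [0.673, 0.74, -0.001, -0.002]
ft_force: [0.2, -0.7, -0.7]
grip_width: 0.0331
grip_force: 30.0
```

```bash
python3 - <<'E'
from h import *
o,c,X=wrist('w5');print(np.round(o['position'],4))
rings(c,X);print(jarpos(X,70,(.6145,-.0125),.004))
E
```

```text
[ 0.6213 -0.0938  0.3576]
ring 2 522 [0.6071 0.0694 0.0344]
ring 3 1308 [ 0.615  -0.0125  0.0343]
ring 4 1032 [ 0.623  -0.0942  0.0343]
(array([ 0.61533875, -0.01267076]), 2504, array([42.69016266, 41.81925583]))
```

Emit:
step_arm --pt "0.0005 0 -0.05 0 0 0" --pt "0 0 -0.05 0 0 0" --pt "0 0 -0.035 0 0 0" --pt "0 0 -0.015 0 0 0" --pt "0 0 -0.005 0 0 0" --pt "0 0 0 0 0 0" --pt "0 0 -0.0005 0 0 0" --pt "0 0 -0.0005 0 0 0" --pt "0 0 0 0 0 0" --pt "0 0 0 0 0 0" --pt "0 0 0 0 0 0"

```text
time: 27.88
position: [0.6228, -0.0943, 0.2043]
tool_rot: [0.673, 0.74, 0.0, 0.0]
ft_force: [-1.4, 0.2, 4.8]
grip_width: 0.0336
grip_force: 30.0
```

Contact; release, rise and back off to look.

Emit:
step_arm --pt "0 0 0 0 0 0" --pt "0 0 0 0 0 0" --pt "0 0 0 0 0 0" --pt "0 0 0.02 0 0 0" --pt "0 0 0.04 0 0 0" --pt "0 0 0.05 0 0 0" --pt "0 0 0.05 0 0 0" --pt "-0.05 -0.03 0.03 0 0 0" --pt "-0.05 -0.05 0.03 0 0 0" --pt "-0.05 -0.05 0 0 0 0" --pt "0 -0.05 0 0 0 0" --pt "0 0 0 0 0 0" --jaw 0.06

```text
time: 29.38
position: [0.4895, -0.2608, 0.4186]
tool_rot: [0.674, 0.738, -0.0, 0.002]
ft_force: [1.4, 0.5, -0.0]
grip_width: 0.0601
grip_force: 0.0
```

```bash
python3 - <<'E'
from h import *
for n in ['scene','side']:
    c=camera(n);X=cloud(c);cv2.imwrite(f'pics/{n}9.png',cv2.resize(c['pixels'],(800,600)))
    for j,g in {20:(.63,-.177),40:C[4],70:C[3],110:C[2],160:C[1],240:(.591,.232)}.items():
        m=(np.abs(X[...,2]-.004-JR[j][1])<.005)&(np.hypot(X[...,0]-g[0],X[...,1]-g[1])<JR[j][0]/2+.006)
        P=X[m];print(n,j,len(P),((P.max(0)+P.min(0))/2).round(4),np.ptp(P,axis=0).round(3))
E
```

```text
scene 20 101 [ 0.6304 -0.177   0.0399] [0.027 0.028 0.005]
scene 40 136 [ 0.6247 -0.0959  0.0527] [0.034 0.034 0.005]
scene 70 168 [ 0.6157 -0.0129  0.0655] [0.041 0.042 0.005]
scene 110 190 [0.6075 0.067  0.0787] [0.049 0.049 0.005]
scene 160 205 [0.599  0.149  0.0918] [0.057 0.058 0.005]
scene 240 197 [0.5912 0.2299 0.1036] [0.065 0.068 0.003]
side 20 42 [ 0.6288 -0.1732  0.0401] [0.024 0.027 0.005]
side 40 87 [ 0.6219 -0.0899  0.0538] [0.033 0.035 0.008]
side 70 159 [ 0.6134 -0.0094  0.0666] [0.041 0.044 0.007]
side 110 268 [0.6064 0.0713 0.0793] [0.049 0.051 0.006]
side 160 445 [0.5982 0.1539 0.0928] [0.058 0.059 0.008]
side 240 714 [0.5895 0.2355 0.1056] [0.066 0.067 0.007]
```

View pics/scene9.png

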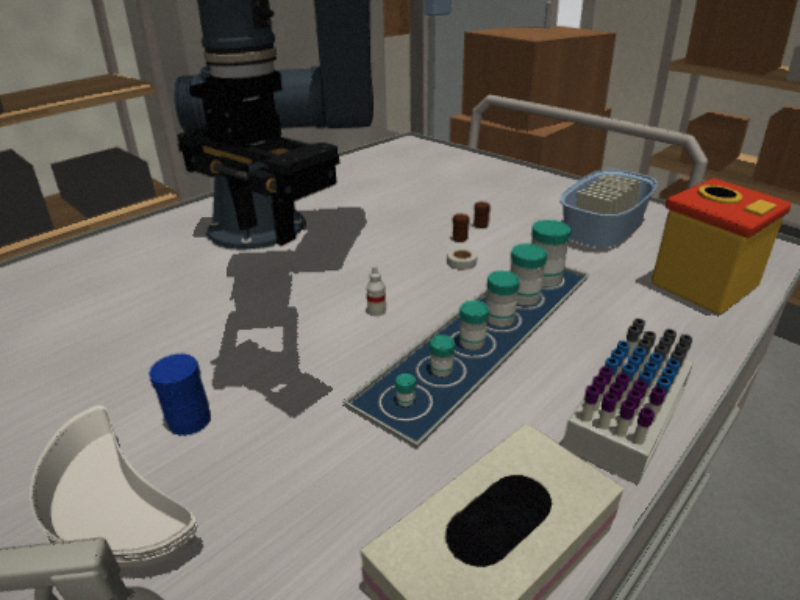

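The picture shows the row growing evenly from (405,390) to (550,250), with every jar upright and centred. The look-alikes have not moved.

```bash
python3 -c "
from rig import hand_in;print(hand_in())"
```

```text
the job is handed in; nothing more can be done
None
```

The job is handed in after about 29 s of robot time: the four jars stand upright in circles 4 to 1 (40, 70, 110, 160), each about 2 mm or less from its ring's centre; the end jars and look-alikes were left alone.

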